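# Lock the stop bolt of a table lift unit

## Task

Lock the lift unit's stop bolt: with its crank, run the jam nut down (clockwise seen from above) onto the spring washer and nip it up firmly, so that the washer is dragged round about ten degrees but never more than twenty. Keep the setting gauge in place under the bolt until the nut is locked, then draw it straight out by its fin until it is clear of the unit and leave it lying flat. The nut must stay tight, and the other things on the table stay where they are.

Things in the scene. Friction and masses are not known exactly. Their poses are not given: they have to be found in the camera images.
- unit: Fixed grey bridge-shaped casting, 90 mm (its x) by 60 mm (its y), 60 mm high, with a tunnel 38 mm wide, 44 mm high along its y. On its -y side a 130 mm wide, 6 mm foot plate and a dark motor reaching 93 mm from the centre, 42 mm high. Origin: centre of its underside, on the bolt's axis; z up. The fixed upright steel bolt, 18 mm diameter, stands up to 92 mm above the table and does not turn.
- tab (a point): End of the square ear of the spring washer (46 mm across, 5 mm thick) under the nut; 27.5 mm from the bolt's axis, 65 mm up, pointing any way. The washer stays still until the seated nut is driven by over 8 N sideways at the grip; then it turns with the nut, 2.5 N m more per rad, and stays where left. Locked: 0.10 to 0.30 rad clockwise (11.5 to 18 N); over 0.37 rad (20 N): overtightened.
- nut_face (a point): Centre of the underside of the dark hexagonal jam nut (44 mm across corners, 12 mm thick) on the bolt. Right-hand thread, 6 mm down per clockwise turn; 65 mm above the table when it sits on the washer, 4 to 7 mm higher at the start. It runs with 0.15 N m of friction (2 N at the grip). A crank arm on it reaches 84 mm from the axis; its direction when seated is not known beforehand.
- grip_mid (a point): The middle of the graspable part of the crank's upright black round grip, 16 mm diameter, 75 mm from the bolt axis, 107 mm above the table when the nut is seated (higher by the nut's lift). The grip revolves freely on its pin. Its bottom is 28 mm below this point, its top 20 mm above; the crank arm's top is 32 mm below.
- gauge: The loose aluminium setting gauge, 150 g or so: a flat blade 30 mm wide, 175 mm long, 6 mm thick lying on the table through the unit's tunnel, with an upright fin at its outer end. Origin: underside of the blade at the place that lies under the bolt at the start; the blade and fin run out along its own +y, which is then the unit's +y. The bolt's foot is 2 mm above the blade.
- fin (a point): Middle of the gauge's fin: 10 mm thick (gauge's x), 30 mm long (gauge's y), top 40 mm above the table; this point is 28 mm above the table and 142 mm from the gauge's origin.
- tip (a point): The inner end of the gauge's blade, 16 mm beyond its origin to -y. The gauge is clear of the unit when this point is more than 40 mm from the bolt's axis, on the fin's side.
- tiles: Bystander: a row of five ivory game tiles as one piece, 24 x 100 x 19 mm; origin under its centre.
- case: Bystander: green plastic tile-setting case, 120 x 170 x 61 mm; origin under its centre.
- stick_tray: Bystander: black tray of counting sticks, 90 x 130 x 30 mm; origin under its centre.
- dice_unit: Bystander: grey dice unit with a clear dome, 130 x 130 x 52 mm; origin under its centre.
Not all that is in view belongs to the job. Of the things shaped like the gauge, the aluminium one is meant.

How it is judged:
By the outcome, as a careful person would: the job done as asked, in the order asked, and still so for the second after the job is handed in, with the robot touching nothing.
It also fails if it takes over 72 s, if anything falls off the work surface, if the arm or the gripper's body presses on something with over 40 N, if the wrist force passes 120 N, or if a joint passes its speed limit or range.

## Robot

A 6-joint arm with a two-finger parallel gripper is mounted at the origin on the work surface. World frame = base frame: x ahead of the robot, y to its left, z up, the work surface at z = 0. Lengths are in m, angles in rad, forces in N, time in s.
With the tool pointing down it reaches from about 0.3 to 0.875 m from the base axis. Payload 6.4 kg.
Tool frame: the origin (TCP) lies midway between the tips of the shut fingers; the grasp point (between the pads) lies 19 mm behind it (ctrl.tcp_to_grasp is the distance from the TCP to the grasp point, in m); z points along the fingers, y is the direction in which the jaws open and shut (so a half turn about z gives the same grasp; the last joint's range is limited). The gripper opens to 85 mm and grips with 20 to 120 N. Pads are 22 mm wide; open, the fingers measure 114 mm over their backs; the gripper's body (76 mm by 85 mm) begins 54 mm behind the grasp point. The pads swing forward as they close: fully open they stand 13 mm farther back than shut.
Start: joints at [1.089, 0.181, 1.607, -0, 1.354, -0.206], TCP at [0.157, 0.553, 0.231] pointing down, gripper open.
Joint ranges: [-2.99, 2.99], [-0.89, 2.07], [0.3, 2.58], [-1.14, 4.28], [0, 2.63], [-3.12, 3.12]. Speed limits (rad/s): [2.57, 2.57, 3.01, 3.14, 3.14, 3.14].

## Interface

Orientations are given as a unit quaternion [w, x, y, z].
In Python, from bench import monitor, imaging, order, spotter, ctrl gives the robot as it stands.
- The arm moves only by the shell command python3 -m pendant 'ROWS'. ROWS is JSON, a list that holds one entry, the list of rows, each a list of 5 numbers: the shift along the world's x, y, z in mm, then the turn about the world's z in degrees, then the finger opening in mm, from 0 to 85.4. A call has 1 to 8 rows; each row shifts and turns the commanded pose from where the row before left it; what a row does not reach is not made up. A row lasts 1/8 s, in which the tool goes at most 62.5 mm and 10.7 degrees, less where a joint would pass 70% of its speed; a pose out of reach is approached as far as the arm can. A call with a gripper value outside its range is refused whole. The fingers move at their own pace and stop on an object; the grip force is fixed at half the most. Time passes only in rows, so rows that do not move let the fingers close. It gives the time, the measured TCP pose, the force and the opening at its end, in the units of the state.
- monitor.get_obs(): the state, without advancing time (a new reading comes with each control period).
- imaging.camera(name): name is "side" or "top"; returns a dict with "img" (420x560x3 uint8, red, green, blue), "vfov" (degrees; the focal length in pixels is half the picture's height over the tangent of half this angle, whatever the lens; pixels are square), "cx", "cy" (the principal point, pixels), "origin" and "orientation" of the camera in the world. Camera axes: x right, y down, z forward; pixel columns grow to the right and rows downward; lengths in m; the calibration is good to about 2 mm. A picture is of the moment at which its call begins. There is no depth.
- order.hand_in(): hands the job in, once; it reports no verdict.
Trained networks look in the newest picture that a camera, given by its name, has taken for a name from the list of things; names that differ only in an ending like _2 or _b are one class to them, and where a whole thing is asked for, a point or a joint stands for the part that bears it (a point fixed in the world has none). Each returns a list of dicts, best first, with "confidence" (0 to 1); they miss things now and then, are a little off and sometimes report something else, mostly with a low value. They report only what shows in the picture. A call takes as long as a camera call. They do not tell look-alikes from the thing itself.
- spotter.recognise(camera, thing): "at" ([x, y, z] in m, in the coordinates of the camera as it stood for that picture, good to about 4 mm: the middle of the surface that is visible of it).
- spotter.tip_of(camera, thing): "at" ([x, y, z] in m, in the coordinates of the camera as it stood for that picture, good to about 4 mm: a listed point, or the origin of a listed thing).
The state is a dict: "time_s": time; "q": joint angles; "dq": joint speeds; "joint_efforts": joint torques, N m; "eef_pos": TCP position; "eef_rot": TCP orientation; "wrist_force": force on the tool from outside, world axes, zero at the start; "torque": the same for the moment, N m; "opening": opening from 0.0 (shut) to 1.0 (fully open).
Only numpy, scipy, OpenCV 4.12 (cv2) and the standard library are available. Lean on these libraries where they do the work, as an engineer would, in place of code of your own. Each camera call takes 0.05 s, during which the arm holds its last target. There are 200 camera calls.

## Working session

There is one attempt and no reset: what is moved stays moved. The work goes in short steps, Python scripts to look and compute and a shell command to move; the robot and the scene stay as the last step left them, time stands still between calls to the robot, and variables do not carry over. Pictures are saved under pics/ and viewed, about 8 in all and at most 12, crops included, and the job is handed in when it is done.

```bash
mkdir -p pics; ls
cat > h.py <<'E'
import numpy as np,cv2
from scipy.spatial.transform import Rotation as R
from bench import monitor, imaging, order, spotter, ctrl
def cam(n,save=None):
    c=imaging.camera(n)
    if save: cv2.imwrite('pics/'+save,c['img'][:,:,::-1])
    return c
def rot(c):
    q=np.array(c['orientation'],float)
    return q if q.shape==(3,3) else R.from_quat(q[[1,2,3,0]]).as_matrix()
def w(c,p): return rot(c)@np.array(p)+np.array(c['origin'])
def f(c): return c['img'].shape[0]/2/np.tan(np.radians(c['vfov'])/2)
def pix(c,P):
    v=rot(c).T@(np.array(P)-np.array(c['origin'])); return f(c)*v[:2]/v[2]+[c['cx'],c['cy']]
def ray(c,uv,z):
    d=rot(c)@np.array([(uv[0]-c['cx'])/f(c),(uv[1]-c['cy'])/f(c),1]); o=np.array(c['origin'])
    return o+d*(z-o[2])/d[2]
def find(c,n,t,k=3):
    for r in spotter.tip_of(n,t)[:k]:
        P=w(c,r['at']); print(n,t,'%.2f'%r['confidence'],P.round(4),pix(c,P).round(0))
E
python3 - <<'E'
from h import *
for n in('side','top'):
    c=cam(n,n+'0.png'); print(n,c['origin'],c['orientation'],c['vfov'],c['cx'],c['cy'],c['img'].shape)
    for t in 'unit tab nut_face grip_mid gauge fin tip tiles case stick_tray dice_unit'.split(): find(c,n,t)
o=monitor.get_obs(); print(o['eef_pos'],o['eef_rot'],o['time_s'],o['opening'])
E
```

```text
pics
side [0.45717758 1.16652437 0.90557522] [ 0.02443709 -0.045346    0.88359452 -0.46541089] 45.06682721826746 285.1546694036725 209.35411011562368 (420, 560, 3)
side unit 0.73 [ 0.5129 -0.1796  0.0032] [311. 204.]
side unit 0.57 [ 0.5226 -0.1612  0.0022] [308. 208.]
side tab 0.56 [ 0.5114 -0.144   0.065 ] [312. 194.]
side nut_face 0.64 [ 0.522  -0.1602  0.0701] [309. 190.]
side nut_face 0.51 [0.6428 0.414  0.0011] [238. 347.]
side grip_mid 0.55 [ 0.4835 -0.2265  0.1117] [323. 168.]
side grip_mid 0.55 [ 0.5072 -0.1442  0.0643] [313. 194.]
side gauge 0.90 [ 5.218e-01 -1.615e-01  3.000e-04] [308. 208.]
side gauge 0.79 [ 0.865  -0.0952  0.0017] [197. 213.]
side gauge 0.65 [ 2.96e-01 -1.93e-01 -1.00e-04] [380. 207.]
side fin 0.94 [ 0.7392 -0.1655  0.0322] [240. 195.]
side fin 0.91 [ 0.5685 -0.0281  0.0306] [290. 224.]
side fin 0.83 [ 0.3538 -0.061   0.03  ] [363. 222.]
side tip 0.87 [ 0.2892 -0.2087  0.0017] [382. 203.]
side tip 0.67 [ 0.5181 -0.1791  0.0043] [310. 204.]
side tiles 0.77 [0.737  0.0429 0.002 ] [229. 243.]
side case 0.74 [0.6417 0.4128 0.    ] [239. 347.]
side case 0.58 
[... 669 characters left out ...]
99 -0.0935 -0.0015] [315. 128.]
top gauge 0.83 [ 0.2897 -0.1991 -0.0003] [359. 303.]
top gauge 0.79 [ 0.5186 -0.1667 -0.0024] [344. 230.]
top fin 0.97 [ 0.3501 -0.069   0.0291] [316. 284.]
top fin 0.74 [ 0.7362 -0.1635  0.0278] [340. 161.]
top fin 0.70 [ 0.5637 -0.0307  0.0244] [300. 216.]
top tip 0.87 [ 0.8742 -0.0838  0.0055] [312. 123.]
top tiles 0.72 [7.366e-01 4.090e-02 3.000e-04] [276. 165.]
top case 0.78 [ 0.6416  0.4105 -0.0061] [161. 198.]
top stick_tray 0.74 [ 0.3959 -0.3912 -0.0017] [418. 266.]
top dice_unit 0.73 [ 6.921e-01 -3.407e-01  2.000e-04] [395. 175.]
[0.15655832 0.55328584 0.2312781 ] [-1.78294558e-06  1.37468772e-01  9.90506101e-01 -1.65065409e-06] 1.2 0.9965800618361429
```

Run:
```python
import cv2,numpy as np
a=cv2.imread('pics/side0.png')[130:270,180:420];b=cv2.imread('pics/top0.png')[100:320,260:460]
a=cv2.resize(a,(790,461),interpolation=3); cv2.imwrite('pics/a.png',a)
cv2.imwrite('pics/b.png',cv2.resize(b,(545,600),interpolation=3))
```

```text
(no output)
```

View pics/a.png

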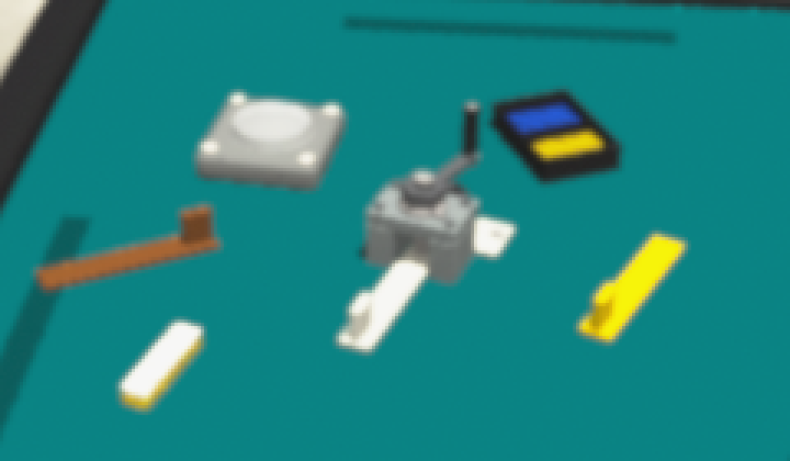

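View pics/b.png

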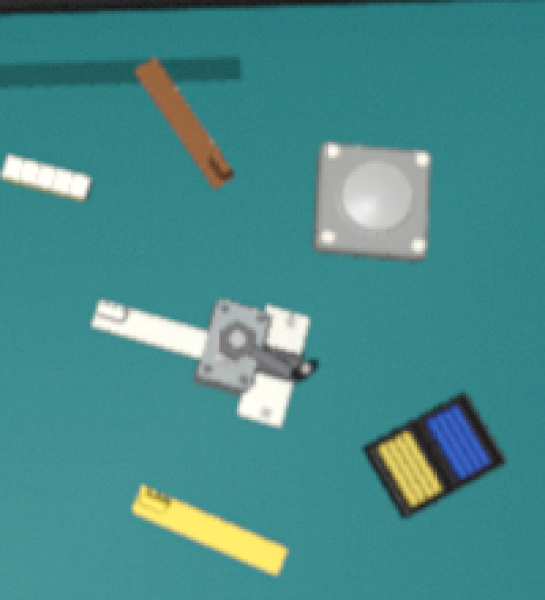

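The white (aluminium) gauge lies through the unit, and its fin is near (290,224) in the side view. The yellow and brown ones are decoys. The crank grip is at (323,165) in the side view. The axis is about (0.522,-0.1635) and the grip about (0.481,-0.227), which gives r = 75 mm as specified. Next I move above the grip.

```bash
python3 -m pendant '[[[40,-50,0,0,45],[40,-50,0,0,45],[40,-50,0,0,45],[40,-50,0,0,45],[40,-50,0,0,45],[40,-50,0,0,45],[40,-50,0,0,45],[40,-50,0,0,45]]]'; python3 -m pendant '[[[0,-48,0,0,45],[0,-48,0,0,45],[0,-48,0,0,45],[0,-48,0,0,45],[0,-48,0,0,45],[0,-48,0,0,45],[0,-48,0,0,45],[4,-44,0,0,45]]]'; python3 -m pendant '[[[0,0,0,0,45],[0,0,0,0,45]]]'
python3 - <<'E'
from h import *
for n in('side','top'):
    c=cam(n,n+'1.png')
    for t in 'nut_face grip_mid tab'.split(): find(c,n,t)
o=monitor.get_obs(); print(o)
E
```

```text
time_s: 2.2
eef_pos: [0.4701, 0.1611, 0.2317]
eef_rot: [0.0, 0.138, 0.99, 0.0]
wrist_force: [0.6, 0.8, 0.1]
opening: 0.528
time_s: 3.2
eef_pos: [0.4727, -0.2189, 0.2315]
eef_rot: [0.0, 0.138, 0.99, -0.0]
wrist_force: [0.9, 1.1, 0.3]
opening: 0.524
time_s: 3.45
eef_pos: [0.4727, -0.2167, 0.2311]
eef_rot: [-0.0, 0.138, 0.99, 0.0]
wrist_force: [1.0, -0.0, -0.6]
opening: 0.531
side nut_face 0.46 [ 0.5239 -0.1625  0.0723] [308. 189.]
side grip_mid 0.39 [ 0.4842 -0.2253  0.1109] [322. 168.]
side tab 0.57 [ 0.5069 -0.1435  0.0649] [313. 194.]
top nut_face 0.61 [ 0.5229 -0.1643  0.0707] [346. 224.]
top grip_mid 0.51 [ 0.5223 -0.1637  0.0681] [346. 225.]
top grip_mid 0.46 [ 0.4787 -0.2292  0.1097] [371. 236.]
top tab 0.66 [ 0.5018 -0.1444  0.0644] [340. 232.]
{'time_s': 3.85, 'q': array([-6.57818359e-01,  5.76054532e-02,  1.74319441e+00,  6.71964602e-05,
        1.34055633e+00, -1.95370562e+00]), 'dq': array([-0.00610001,  0.00268631, -0.00254955, -0.00070408,  0.00116249,
       -0.00114737]), 'joint_efforts': array([ 4.52030869e-02, -3.79805553e+01, -3.49462616e+01,  2.02534000e-03,
        2.26842742e-03,  1.50566015e-03]), 'eef_pos': array([ 0.47305024, -0.21659569,  0.23142853]), 'eef_rot': array([ 1.18845708e-04,  1.37029692e-01,  9.90566933e-01, -3.04009816e-05]), 'wrist_force': array([0.2747959 , 0.15485136, 0.77519937]), 'torque': array([0.01285015, 0.03384723, 0.03101011]), 'opening': 0.5250886772766309}
```

```bash
python3 -m pendant '[[[8.5,-10.5,0,0,45],[0,0,-45,0,45],[0,0,-45,0,45],[0,0,-47,0,45],[0,0,0,0,45],[0,0,0,0,45]]]'; python3 -m pendant '[[[0,0,0,0,0],[0,0,0,0,0],[0,0,0,0,0],[0,0,0,0,0],[0,0,0,0,0],[0,0,0,0,0]]]'
python3 - <<'E'
from h import *
c=cam('side');a=c['img'][130:240,240:400,::-1]
cv2.imwrite('pics/c.png',cv2.resize(a,(800,550),interpolation=2))
for t in 'nut_face grip_mid tab'.split(): find(c,'side',t)
E
```

```text
time_s: 4.6
eef_pos: [0.4825, -0.2287, 0.0958]
eef_rot: [0.001, 0.138, 0.99, -0.001]
wrist_force: [0.8, -0.5, -0.5]
opening: 0.526
time_s: 5.35
eef_pos: [0.4828, -0.2273, 0.0959]
eef_rot: [0.002, 0.137, 0.991, 0.0]
wrist_force: [2.2, 4.0, 2.0]
opening: 0.172
side nut_face 0.64 [ 0.5237 -0.1632  0.07  ] [308. 189.]
side grip_mid 0.71 [ 0.6444  0.4149 -0.0012] [237. 348.]
side tab 0.54 [ 0.5075 -0.1392  0.0655] [313. 195.]
```

View pics/c.png

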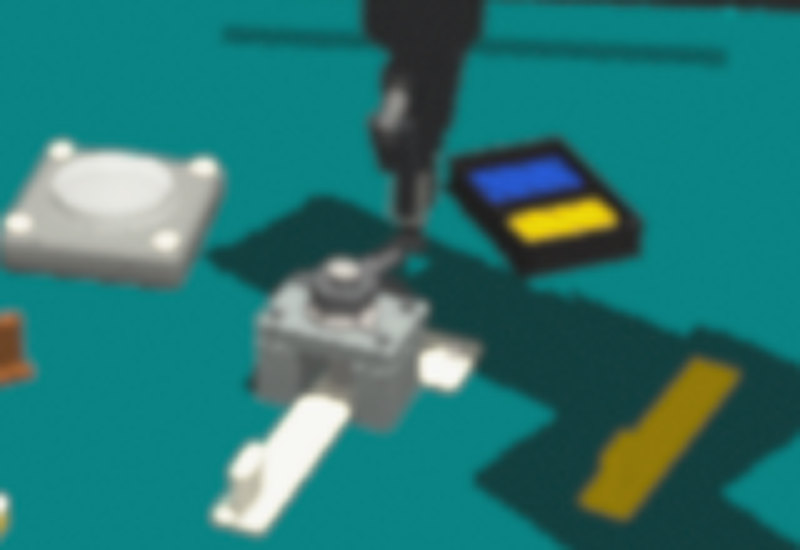

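Gripped: opening 0.17, and the crank shows between the fingers at about (322,176) in the full frame. I'll work out the circle increments next.

```bash
python3 - <<'E'
import numpy as np
for a0 in range(238,238-120,-10):
    a=np.radians([a0,a0-10]); print(a0,(75*np.diff(np.cos(a))).round(1),(75*np.diff(np.sin(a))).round(1))
E
python3 -m pendant '[[[-6.2,-0,0,0,0]]]' >/dev/null 2>&1 || true
python3 -c "
from h import *;o=monitor.get_obs();print(o['time_s'],o['eef_pos'],o['wrist_force'])"
```

```text
238 [-10.4] [7.9]
228 [-8.9] [9.6]
218 [-7.1] [11.]
208 [-5.1] [12.]
198 [-2.9] [12.7]
188 [-0.7] [13.1]
178 [1.6] [13.]
168 [3.8] [12.5]
158 [5.9] [11.6]
148 [7.9] [10.4]
138 [9.6] [8.9]
128 [11.] [7.1]
5.675 [ 0.47805148 -0.22542018  0.09562883] [15.44662118 16.42519982 -1.94410429]
```

```bash
python3 -m pendant '[[[-4.2,7.9,-0.15,0,0],[-8.9,9.6,-0.15,0,0]]]'; python3 -m pendant '[[[-7.1,11,-0.15,0,0],[-5.1,12,-0.2,0,0]]]'; python3 -m pendant '[[[-2.9,12.7,-0.15,0,0],[-0.7,13.1,-0.2,0,0]]]';  python3 -m pendant '[[[0,0,0,0,0],[0,0,0,0,0]]]'
```

```text
time_s: 5.92
eef_pos: [0.4638, -0.2107, 0.0957]
eef_rot: [0.002, 0.137, 0.991, -0.001]
wrist_force: [5.6, 1.3, 2.7]
opening: 0.174
time_s: 6.18
eef_pos: [0.4507, -0.1875, 0.0949]
eef_rot: [0.002, 0.138, 0.99, -0.001]
wrist_force: [5.3, -0.6, 4.3]
opening: 0.168
time_s: 6.42
eef_pos: [0.4466, -0.1619, 0.0945]
eef_rot: [0.001, 0.137, 0.991, -0.001]
wrist_force: [2.1, -3.0, 7.0]
opening: 0.167
time_s: 6.68
eef_pos: [0.4466, -0.1612, 0.0943]
eef_rot: [0.001, 0.137, 0.991, -0.0]
wrist_force: [2.6, 2.0, 8.0]
opening: 0.171
```

```bash
python3 - <<'E'
import numpy as np
for a0 in range(178,-242,-10):
    a=np.radians([a0,a0-10]); print(a0,(75*np.diff(np.cos(a))).round(1),(75*np.diff(np.sin(a))).round(1))
E
python3 -m pendant '[[[1.6,13,0,0,0],[3.8,12.5,0,0,0],[5.9,11.6,0,0,0],[7.9,10.4,-0.2,0,0]]]'; python3 -m pendant '[[[9.6,8.9,-0.2,0,0],[11,7.1,-0.2,0,0],[0,0,0,0,0]]]'
```

```text
178 [1.6] [13.]
168 [3.8] [12.5]
158 [5.9] [11.6]
148 [7.9] [10.4]
138 [9.6] [8.9]
128 [11.] [7.1]
118 [12.] [5.1]
108 [12.7] [2.9]
98 [13.1] [0.7]
88 [13.] [-1.6]
78 [12.5] [-3.8]
68 [11.6] [-5.9]
58 [10.4] [-7.9]
48 [8.9] [-9.6]
38 [7.1] [-11.]
28 [5.1] [-12.]
18 [2.9] [-12.7]
8 [0.7] [-13.1]
-2 [-1.6] [-13.]
-12 [-3.8] [-12.5]
-22 [-5.9] [-11.6]
-32 [-7.9] [-10.4]
-42 [-9.6] [-8.9]
-52 [-11.] [-7.1]
-62 [-12.] [-5.1]
-72 [-12.7] [-2.9]
-82 [-13.1] [-0.7]
-92 [-13.] [1.6]
-102 [-12.5] [3.8]
-112 [-11.6] [5.9]
-122 [-10.4] [7.9]
-132 [-8.9] [9.6]
-142 [-7.1] [11.]
-152 [-5.1] [12.]
-162 [-2.9] [12.7]
-172 [-0.7] [13.1]
-182 [1.6] [13.]
-192 [3.8] [12.5]
-202 [5.9] [11.6]
-212 [7.9] [10.4]
-222 [9.6] [8.9]
-232 [11.] [7.1]
time_s: 7.18
eef_pos: [0.4648, -0.1139, 0.0939]
eef_rot: [-0.001, 0.137, 0.991, -0.001]
wrist_force: [-2.5, -0.3, 9.7]
opening: 0.176
time_s: 7.55
eef_pos: [0.4858, -0.0969, 0.0936]
eef_rot: [-0.001, 0.137, 0.991, -0.0]
wrist_force: [-1.3, 4.7, 12.9]
opening: 0.172
```

```bash
python3 -m pendant '[[[0,0,0.8,0,0],[0,0,0,0,0]]]'
```

```text
time_s: 7.8
eef_pos: [0.4857, -0.0971, 0.0942]
eef_rot: [-0.0, 0.137, 0.991, 0.0]
wrist_force: [0.6, 3.8, 8.5]
opening: 0.167
```

```bash
python3 -m pendant '[[[0,0,1.2,0,0],[12,5.1,0,0,0],[12.7,2.9,0,0,0],[0,0,0,0,0]]]'; python3 -m pendant '[[[13.1,0.7,0,0,0],[13,-1.6,0,0,0],[0,0,0,0,0]]]'
python3 - <<'E'
from h import *
for n in('side','top'):
    c=cam(n)
    for t in 'nut_face tab'.split(): find(c,n,t)
E
```

```text
time_s: 8.3
eef_pos: [0.5103, -0.0888, 0.0946]
eef_rot: [-0.001, 0.137, 0.991, 0.0]
wrist_force: [0.9, 3.9, 5.8]
opening: 0.172
time_s: 8.68
eef_pos: [0.5368, -0.0894, 0.0946]
eef_rot: [-0.001, 0.137, 0.991, 0.001]
wrist_force: [1.5, 5.8, 5.3]
opening: 0.171
side nut_face 0.56 [ 0.5237 -0.1631  0.0691] [308. 189.]
side tab 0.73 [ 3.987e-01 -3.845e-01  1.000e-04] [347. 174.]
side tab 0.52 [ 0.508  -0.1431  0.0641] [313. 194.]
top nut_face 0.55 [ 0.5227 -0.1647  0.0661] [346. 225.]
top nut_face 0.21 [ 0.3973 -0.3887 -0.0004] [418. 266.]
top tab 0.50 [ 0.5007 -0.1462  0.0648] [340. 232.]
```

```bash
python3 -m pendant '[[[12.5,-3.0,0,0,0],[11.6,-5.9,-0.1,0,0],[0,0,0,0,0]]]'; python3 -m pendant '[[[10.4,-7.9,-0.1,0,0],[8.9,-9.6,-0.1,0,0],[0,0,0,0,0]]]'; python3 -m pendant '[[[7.1,-11,-0.1,0,0],[5.1,-12,-0.1,0,0],[0,0,0,0,0]]]'; python3 -m pendant '[[[2.9,-12.7,-0.2,0,0],[0,0,0,0,0]]]'
```

```text
time_s: 9.35
eef_pos: [0.5615, -0.099, 0.0945]
eef_rot: [-0.0, 0.137, 0.991, 0.0]
wrist_force: [3.8, 4.5, 3.7]
opening: 0.165
time_s: 9.72
eef_pos: [0.5813, -0.1169, 0.0944]
eef_rot: [0.001, 0.138, 0.99, 0.0]
wrist_force: [5.6, 3.5, 2.3]
opening: 0.171
time_s: 10.1
eef_pos: [0.5936, -0.1405, 0.0943]
eef_rot: [0.001, 0.138, 0.99, -0.0]
wrist_force: [6.9, 1.7, 0.9]
opening: 0.168
time_s: 10.35
eef_pos: [0.5964, -0.1534, 0.0941]
eef_rot: [0.001, 0.138, 0.99, -0.0]
wrist_force: [5.7, 0.9, 0.7]
opening: 0.173
```

```bash
cat > chk.py <<'E'
from h import *
import sys
o=monitor.get_obs(); r=o['eef_pos'][:2]-[.522,-.1635]; a=np.arctan2(r[1],r[0]); F=o['wrist_force']
d=np.array([np.sin(a),-np.cos(a)]); t=-F[:2]@d; print('%.2f ang %.2f r %.1f tang %.2f rad %.2f Fz %.2f z %.4f'%(o['time_s'],np.degrees(a),1e3*np.hypot(*r),t,F[:2]@r/np.hypot(*r),F[2],o['eef_pos'][2]))
sys.exit(int(t>5.5))
E
P="python3 -m pendant"; C="python3 chk.py"
python3 -m pendant '[[[1.0,-13.1,-0.2,0,0],[0,0,0,0,0]]]' >/dev/null; $C &&
python3 -m pendant '[[[-0.6,-6.5,-0.1,0,0],[0,0,0,0,0]]]' >/dev/null && $C &&
python3 -m pendant '[[[-1.0,-6.5,-0.1,0,0],[0,0,0,0,0]]]' >/dev/null && $C &&
python3 -m pendant '[[[-1.6,-6.3,-0.1,0,0],[0,0,0,0,0]]]' >/dev/null && $C &&
python3 -m pendant '[[[-2.2,-6.2,-0.1,0,0],[0,0,0,0,0]]]' >/dev/null && $C &&
python3 -m pendant '[[[-2.7,-5.9,-0.1,0,0],[0,0,0,0,0]]]' >/dev/null && $C &&
python3 -m pendant '[[[-3.2,-5.7,-0.1,0,0],[0,0,0,0,0]]]' >/dev/null && $C
```

```text
10.60 ang -2.43 r 75.1 tang -0.37 rad 4.93 Fz 0.77 z 0.0938
10.85 ang -7.07 r 75.0 tang 0.39 rad 5.24 Fz 1.29 z 0.0937
11.10 ang -12.13 r 75.0 tang 0.95 rad 4.95 Fz 0.28 z 0.0936
11.35 ang -17.14 r 74.9 tang 0.15 rad 5.35 Fz -0.85 z 0.0935
11.60 ang -22.22 r 74.8 tang 0.48 rad 5.50 Fz -0.60 z 0.0934
11.85 ang -27.22 r 74.8 tang 0.48 rad 5.00 Fz -0.65 z 0.0933
12.10 ang -32.27 r 74.7 tang 0.10 rad 4.46 Fz -0.34 z 0.0931
```

```bash
C="python3 chk.py"
python3 -m pendant '[[[-3.7,-5.3,-0.1,0,0],[0,0,0,0,0]]]' >/dev/null; $C &&
python3 -m pendant '[[[-4.2,-5.1,-0.1,0,0],[0,0,0,0,0]]]' >/dev/null && $C &&
python3 -m pendant '[[[-4.6,-4.6,-0.1,0,0],[0,0,0,0,0]]]' >/dev/null && $C &&
python3 -m pendant '[[[-5.0,-4.3,-0.1,0,0],[0,0,0,0,0]]]' >/dev/null && $C &&
python3 -m pendant '[[[-5.3,-3.8,-0.1,0,0],[0,0,0,0,0]]]' >/dev/null && $C &&
python3 -m pendant '[[[-5.7,-3.3,-0.1,0,0],[0,0,0,0,0]]]' >/dev/null && $C &&
python3 -m pendant '[[[-5.9,-2.8,-0.1,0,0],[0,0,0,0,0]]]' >/dev/null && $C &&
python3 -m pendant '[[[-6.1,-2.3,-0.1,0,0],[0,0,0,0,0]]]' >/dev/null && $C
```

```text
12.35 ang -37.22 r 74.7 tang -0.06 rad 3.88 Fz -0.43 z 0.0931
12.60 ang -42.30 r 74.6 tang 1.40 rad 5.19 Fz -0.91 z 0.0929
12.85 ang -47.28 r 74.5 tang -0.38 rad 4.82 Fz -1.00 z 0.0928
13.10 ang -52.36 r 74.5 tang 0.70 rad 3.53 Fz -1.35 z 0.0927
13.35 ang -57.37 r 74.4 tang 0.93 rad 4.70 Fz -2.01 z 0.0926
13.60 ang -62.55 r 74.4 tang 1.51 rad 4.32 Fz -0.83 z 0.0925
13.85 ang -67.76 r 74.3 tang -0.26 rad 2.46 Fz -2.11 z 0.0923
14.10 ang -72.88 r 74.4 tang 0.58 rad 2.51 Fz -2.12 z 0.0922
```

```bash
C="python3 chk.py"
python3 -m pendant '[[[-6.3,-1.9,-0.15,0,0],[0,0,0,0,0]]]' >/dev/null; $C &&
python3 -m pendant '[[[-6.4,-1.2,-0.15,0,0],[0,0,0,0,0]]]' >/dev/null && $C &&
python3 -m pendant '[[[-6.5,-0.7,-0.15,0,0],[0,0,0,0,0]]]' >/dev/null && $C &&
python3 -m pendant '[[[-6.5,-0.1,-0.15,0,0],[0,0,0,0,0]]]' >/dev/null && $C &&
python3 -m pendant '[[[-6.5,0.5,-0.1,0,0],[0,0,0,0,0]]]' >/dev/null && $C &&
python3 -m pendant '[[[-6.5,1.0,-0.1,0,0],[0,0,0,0,0]]]' >/dev/null && $C &&
python3 -m pendant '[[[-6.3,1.6,-0.1,0,0],[0,0,0,0,0]]]' >/dev/null && $C &&
python3 -m pendant '[[[-6.2,2.2,-0.1,0,0],[0,0,0,0,0]]]' >/dev/null && $C
```

```text
14.35 ang -77.97 r 74.4 tang 0.43 rad 2.15 Fz -1.71 z 0.0920
14.60 ang -82.90 r 74.4 tang 0.49 rad -0.17 Fz -2.85 z 0.0919
14.85 ang -87.90 r 74.4 tang 1.25 rad -0.74 Fz -1.61 z 0.0917
15.10 ang -92.86 r 74.5 tang 0.74 rad -2.69 Fz -1.99 z 0.0916
15.35 ang -97.87 r 74.5 tang 0.73 rad -4.51 Fz -2.00 z 0.0914
15.60 ang -102.75 r 74.6 tang 0.51 rad -5.94 Fz -3.14 z 0.0914
15.85 ang -107.62 r 74.6 tang 1.07 rad -6.07 Fz -2.65 z 0.0913
16.10 ang -112.56 r 74.6 tang -0.24 rad -6.70 Fz -2.19 z 0.0912
```

```bash
C="python3 chk.py"
python3 -m pendant '[[[-5.7,3.4,-0.15,0,0],[0,0,0,0,0]]]' >/dev/null; $C &&
python3 -m pendant '[[[-5.3,3.7,-0.15,0,0],[0,0,0,0,0]]]' >/dev/null && $C &&
python3 -m pendant '[[[-5.2,4.0,-0.1,0,0],[0,0,0,0,0]]]' >/dev/null && $C &&
python3 -m pendant '[[[-4.7,4.5,-0.1,0,0],[0,0,0,0,0]]]' >/dev/null && $C &&
python3 -m pendant '[[[-4.3,4.9,-0.1,0,0],[0,0,0,0,0]]]' >/dev/null && $C &&
python3 -m pendant '[[[-3.8,5.3,-0.1,0,0],[0,0,0,0,0]]]' >/dev/null && $C &&
python3 -m pendant '[[[-3.4,5.6,-0.1,0,0],[0,0,0,0,0]]]' >/dev/null && $C &&
python3 -m pendant '[[[-2.9,5.9,-0.1,0,0],[0,0,0,0,0]]]' >/dev/null && $C
```

```text
16.35 ang -117.41 r 74.5 tang 0.49 rad -5.23 Fz -3.70 z 0.0913
16.60 ang -121.45 r 74.3 tang 4.67 rad -4.03 Fz -4.48 z 0.0916
16.85 ang -125.41 r 74.2 tang 8.24 rad -3.61 Fz -6.03 z 0.0920
```

```bash
python3 -m pendant '[[[-2.6,3.0,-0.8,0,0],[0,0,0,0,0],[0,0,0,0,0]]]' >/dev/null; python3 chk.py
python3 - <<'E'
from h import *
for n in('side','top'):
    c=cam(n,n+'2.png')
    for t in 'nut_face tab'.split(): find(c,n,t)
o=monitor.get_obs();print(o['wrist_force'],o['torque'],o['eef_rot'],o['opening'])
E
python3 chk.py
```

```text
17.23 ang -127.43 r 74.1 tang 9.06 rad -0.09 Fz -4.90 z 0.0919
side nut_face 0.17 [ 0.5112 -0.1428  0.0651] [312. 194.]
side tab 0.74 [ 0.5072 -0.1391  0.0647] [313. 195.]
top nut_face 0.51 [ 0.5233 -0.1647  0.0618] [346. 225.]
top tab 0.57 [ 0.5041 -0.1411  0.0653] [338. 231.]
[ 8.27593379 -4.72502191 -4.00498008] [-1.12740401 -1.29029934 -0.03000657] [ 0.0032621   0.13763266  0.99047408 -0.00277643] 0.168320768375852
17.52 ang -127.44 r 74.0 tang 9.44 rad -1.28 Fz -4.00 z 0.0918
```

```bash
sed -i 's/t>5.5/t>13/' chk.py; C="python3 chk.py"
python3 -m pendant '[[[-2.5,3.0,-0.3,0,0],[0,0,0,0,0]]]' >/dev/null; $C && python3 -m pendant '[[[-2.4,3.1,-0.3,0,0],[0,0,0,0,0]]]' >/dev/null; $C
```

```text
17.77 ang -129.81 r 73.9 tang 10.99 rad 2.36 Fz -4.04 z 0.0920
18.02 ang -132.24 r 73.8 tang 12.56 rad 3.61 Fz -3.42 z 0.0920
```

```bash
python3 -m pendant '[[[-2.2,2.6,0,0,0],[0,0,0,0,0],[0,0,0,0,0]]]' >/dev/null; python3 chk.py
python3 - <<'E'
from h import *
for n in('side','top'):
    c=cam(n,n+'3.png')
    for t in 'nut_face tab'.split(): find(c,n,t)
E
```

```text
18.40 ang -134.52 r 73.7 tang 13.63 rad 4.61 Fz -2.96 z 0.0921
side nut_face 0.45 [ 0.5204 -0.1655  0.0651] [309. 190.]
side tab 0.63 [ 0.5133 -0.1423  0.0649] [311. 194.]
top nut_face 0.68 [ 0.5219 -0.1656  0.0632] [346. 225.]
top tab 0.55 [ 0.5058 -0.1422  0.0642] [339. 231.]
top tab 0.54 [ 0.5229 -0.1655  0.0633] [346. 225.]
```

Three measures agree on about 10° of washer drag: force (13.6 N gives 0.17 rad), the crank angle since seating (9.3°), and the tab in the images (about 10°). Now I'll ease off, release and lift.

```bash
python3 -m pendant '[[[2.5,-2.5,0,0,0],[1.5,-1.5,0,0,0],[0,0,0,0,0]]]' >/dev/null; python3 chk.py;  python3 -m pendant '[[[0,0,0,0,50],[0,0,0,0,50],[0,0,0,0,50],[0,0,0,0,50],[0,0,0,0,50],[0,0,0,0,50]]]'; python3 -m pendant '[[[0,0,20,0,50],[0,0,40,0,50],[0,0,40,0,50],[0,0,0,0,50]]]'
python3 - <<'E'
from h import *
for n in('side','top'):
    c=cam(n,n+'4.png')
    for t in 'nut_face tab grip_mid fin gauge tip'.split(): find(c,n,t,4)
print(monitor.get_obs()['q'])
E
```

```text
19.07 ang -132.36 r 73.9 tang 4.76 rad 6.33 Fz 2.57 z 0.0912
time_s: 19.82
eef_pos: [0.4715, -0.2143, 0.0896]
eef_rot: [-0.0, 0.137, 0.991, 0.0]
wrist_force: [0.6, -0.4, 0.2]
opening: 0.584
time_s: 20.32
eef_pos: [0.4736, -0.2158, 0.1934]
eef_rot: [0.003, 0.137, 0.991, -0.002]
wrist_force: [-0.2, -0.5, -0.4]
opening: 0.582
side nut_face 0.74 [ 0.523  -0.1646  0.0646] [308. 190.]
side tab 0.48 [ 0.5111 -0.1397  0.0655] [312. 195.]
side tab 0.19 [ 0.523  -0.1609  0.0028] [308. 207.]
side grip_mid 0.39 [ 0.4744 -0.2141  0.1068] [325. 171.]
side fin 0.71 [ 0.7467 -0.1661  0.0317] [238. 195.]
side fin 0.70 [ 0.3995 -0.3837  0.002 ] [347. 174.]
side fin 0.69 [ 0.5695 -0.0281  0.0307] [289. 224.]
side gauge 0.85 [ 0.2974 -0.196  -0.0004] [379. 206.]
side gauge 0.65 [ 0.864  -0.0937 -0.0029] [197. 215.]
side gauge 0.64 [ 0.5261 -0.1621  0.0067] [307. 206.]
side tip 0.94 [ 0.8781 -0.0858  0.0056] [192. 214.]
side tip 0.72 [ 0.2868 -0.2098  0.0042] [382. 203.]
top nut_face 0.69 [ 0.523  -0.1611  0.0635] [345. 225.]
top tab 0.70 [ 0.5076 -0.1418  0.0638] [339. 230.]
top tab 0.19 [ 0.564  -0.0307  0.028 ] [300. 215.]
top grip_mid 0.41 [ 0.471  -0.2202  0.1043] [368. 239.]
top grip_mid 0.35 [ 0.508  -0.1427  0.0655] [339. 230.]
top fin 0.93 [ 0.7391 -0.1648  0.0318] [340. 159.]
top fin 0.67 [ 0.5645 -0.0274  0.0292] [299. 215.]
top fin 0.55 [ 0.3507 -0.0666  0.0305] [315. 284.]
top gauge 0.88 [ 8.622e-01 -9.170e-02 -1.000e-04] [315. 127.]
top gauge 0.79 [ 0.5194 -0.1657 -0.0011] [344. 229.]
top tip 0.59 [ 0.8739 -0.0842  0.003 ] [313. 124.]
[-6.56104515e-01  9.59501038e-02  1.79095848e+00 -4.02287861e-05
  1.25487471e+00 -1.95111084e+00]
```

```bash
python3 -m pendant '[[[11.6,23.4,0,-10.3,50],[11.6,23.4,0,-10.3,50],[11.6,23.4,0,-10.3,50],[11.6,23.4,0,-10.3,50],[11.6,23.4,0,-10.3,50],[11.6,23.4,0,-10.3,50],[11.6,23.4,0,-10.3,50],[11.6,23.4,0,-10.3,50]]]';python3 -m pendant '[[[0,0,-60,-10.2,50],[0,0,0,0,50],[0,0,0,0,50]]]'
python3 - <<'E'
from h import *
o=monitor.get_obs();q=o['eef_rot'];y=R.from_quat(np.array(q)[[1,2,3,0]]).as_matrix()[:,1]
print(o['q'][5],np.degrees(np.arctan2(y[1],y[0])),1e3*(np.array([.567,-.0287,.013])-o['eef_pos']))
for n in('side','top'):
    c=cam(n)
    find(c,n,'fin',4)
    cv2.imwrite('pics/d_%s.png'%n,cv2.resize((c['img'][150:270,230:390] if n=='side' else c['img'][150:270,240:400])[:,:,::-1],(800,600),interpolation=2))
E
```

```text
time_s: 22.02
eef_pos: [0.5647, -0.0263, 0.1896]
eef_rot: [0.0, 0.758, 0.653, 0.0]
wrist_force: [-0.2, -0.1, -0.3]
opening: 0.587
time_s: 22.4
eef_pos: [0.5648, -0.0275, 0.1308]
eef_rot: [0.0, 0.81, 0.586, 0.0]
wrist_force: [0.4, -0.1, -0.0]
opening: 0.585
0.05958817218029247 -18.223381102478722 [   2.1620894    -1.18584669 -117.8325241 ]
side fin 0.90 [ 0.7417 -0.1649  0.0305] [240. 196.]
side fin 0.75 [ 0.3522 -0.0633  0.0263] [364. 223.]
side fin 0.74 [ 0.5681 -0.0317  0.031 ] [290. 223.]
side fin 0.34 [6.44e-01 4.16e-01 3.00e-04] [237. 348.]
top fin 0.97 [ 0.3487 -0.0702  0.031 ] [317. 285.]
top fin 0.86 [ 0.7436 -0.1649  0.0286] [340. 158.]
top fin 0.68 [ 0.5621 -0.0281  0.025 ] [300. 216.]
```

View pics/d_side.png

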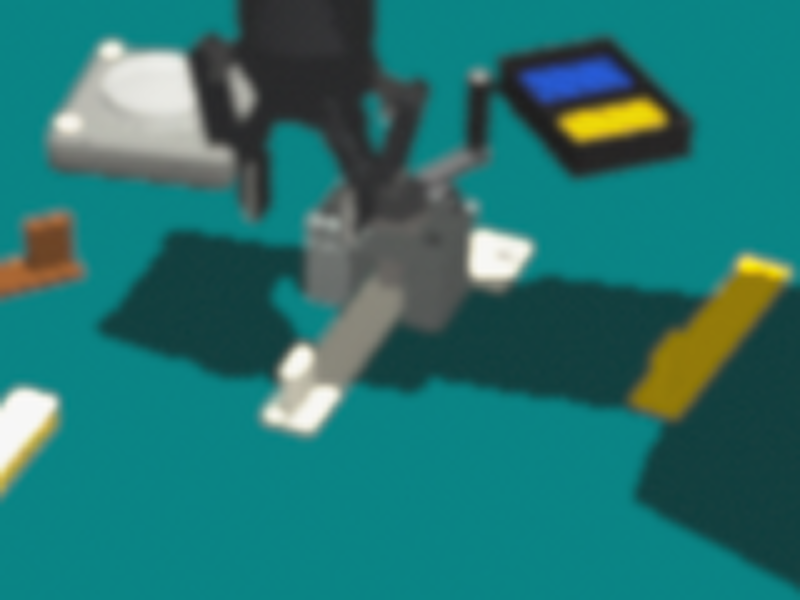

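The fin (crop (295,375)) sits below the open gripper and the crank is unchanged. Descending to grasp it.

```bash
python3 -m pendant '[[[1.5,-1.5,-40,0,50],[0,0,-40,0,50],[0,0,-35,0,50],[0,0,0,0,50],[0,0,0,0,50]]]';python3 -m pendant '[[[0,0,0,0,0],[0,0,0,0,0],[0,0,0,0,0],[0,0,0,0,0],[0,0,0,0,0],[0,0,0,0,0]]]'
```

```text
time_s: 23.22
eef_pos: [0.5672, -0.0291, 0.0165]
eef_rot: [0.001, 0.811, 0.585, 0.001]
wrist_force: [1.5, -0.7, 0.6]
opening: 0.582
time_s: 23.98
eef_pos: [0.567, -0.0289, 0.0161]
eef_rot: [0.001, 0.811, 0.585, 0.001]
wrist_force: [-0.6, 0.4, 6.7]
opening: 0.103
```

Run:
```python
from h import *
for n in('side',):
    c=cam(n);find(c,n,'fin',4)
    cv2.imwrite('pics/e_%s.png'%n,cv2.resize(c['img'][150:270,230:390][:,:,::-1],(800,600),interpolation=2))
```

```text
side fin 0.74 [ 0.3522 -0.0638  0.0268] [364. 222.]
side fin 0.56 [ 0.7445 -0.1673  0.0319] [239. 195.]
side fin 0.53 [ 0.5668 -0.0276  0.0354] [290. 223.]
```

View pics/e_side.png

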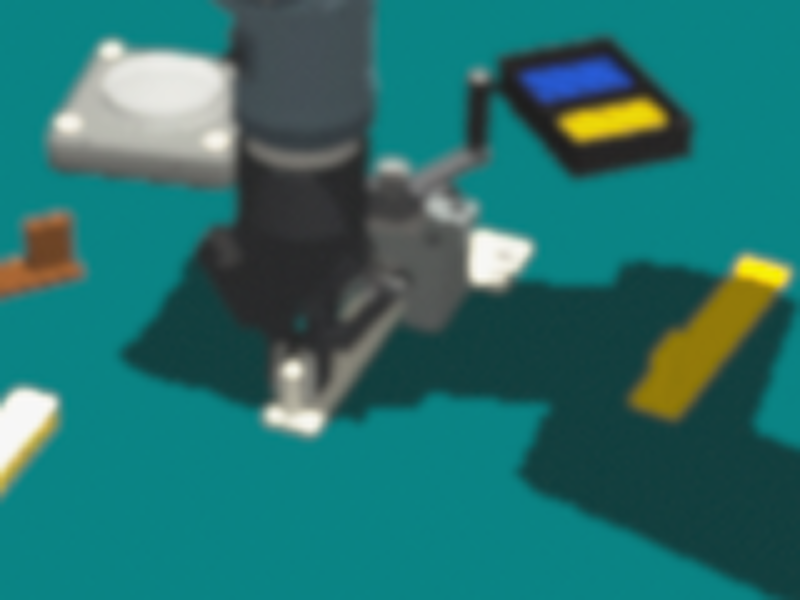

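The fin is gripped (opening 0.10 fits 10 mm). Now I draw it out along (0.315, 0.949).

```bash
python3 -m pendant '[[[1.6,4.7,0.5,0,0],[3.2,9.5,0,0,0],[3.2,9.5,0,0,0],[3.1,9.5,0,0,0]]]'; python3 -m pendant '[[[3.2,9.5,0,0,0],[3.1,9.5,0,0,0],[3.2,9.5,0,0,0],[3.2,9.5,0,0,0],[3.1,9.5,0,0,0],[0,0,0,0,0],[0,0,0,0,0]]]'
python3 -c "
from h import *
c=cam('top');find(c,'top','gauge');find(c,'top','tip');find(c,'top','fin')"
```

```text
time_s: 24.58
eef_pos: [0.5778, 0.0041, 0.0161]
eef_rot: [0.001, 0.811, 0.585, 0.0]
wrist_force: [-0.8, -3.9, 6.0]
opening: 0.102
time_s: 25.45
eef_pos: [0.5938, 0.0529, 0.0161]
eef_rot: [0.0, 0.811, 0.585, 0.001]
wrist_force: [0.6, 1.0, 5.6]
opening: 0.1
top gauge 0.96 [ 0.2866 -0.1968 -0.0015] [358. 305.]
top gauge 0.92 [ 0.8615 -0.0903 -0.0018] [314. 128.]
top gauge 0.63 [ 0.546  -0.0858 -0.0026] [318. 222.]
top tip 0.96 [ 0.282  -0.21    0.0065] [363. 306.]
top tip 0.90 [ 0.8768 -0.0822  0.006 ] [312. 123.]
top tip 0.85 [ 0.54   -0.1018 -0.0013] [323. 224.]
top fin 0.67 [0.5897 0.0571 0.0288] [272. 208.]
top fin 0.60 [ 0.3506 -0.0721  0.0263] [317. 284.]
top fin 0.58 [ 0.7418 -0.1626  0.0305] [340. 159.]
```

```bash
python3 -m pendant '[[[0,0,0,0,40],[0,0,0,0,40],[0,0,0,0,40],[0,0,0,0,40],[0,0,0,0,40]]]'; python3 -m pendant '[[[0,0,15,0,40],[0,0,40,0,40],[0,0,50,0,40],[0,0,50,0,40],[-30,45,20,0,40],[-30,45,0,0,40],[-30,45,0,0,40],[0,0,0,0,40]]]'; python3 -m pendant '[[[0,0,0,0,40],[0,0,0,0,40]]]'
python3 - <<'E'
from h import *
ims=[]
for n in('side','top'):
    c=cam(n)
    for t in 'nut_face tab grip_mid fin gauge tip tiles case stick_tray dice_unit'.split(): find(c,n,t,4)
    ims.append(cv2.resize((c['img'][130:270,190:390] if n=='side' else c['img'][120:260,230:430])[:,:,::-1],(420,294),interpolation=2) if 0 else cv2.resize((c['img'][120:280,190:390] if n=='side' else c['img'][120:280,230:430])[:,:,::-1],(395,316),interpolation=2))
cv2.imwrite('pics/f.png',np.hstack(ims))
E
```

```text
time_s: 26.28
eef_pos: [0.5926, 0.052, 0.015]
eef_rot: [-0.0, 0.811, 0.585, -0.0]
wrist_force: [-0.8, 0.8, -0.1]
opening: 0.469
time_s: 27.28
eef_pos: [0.5008, 0.1898, 0.1913]
eef_rot: [-0.0, 0.81, 0.587, 0.001]
wrist_force: [-0.1, 0.3, 0.1]
opening: 0.469
time_s: 27.52
eef_pos: [0.5036, 0.1861, 0.1905]
eef_rot: [0.0, 0.811, 0.584, 0.0]
wrist_force: [-0.3, -0.6, -0.2]
opening: 0.464
side grip_mid 0.54 [ 0.4763 -0.2168  0.1091] [325. 170.]
side fin 0.91 [ 0.3507 -0.0611  0.0294] [364. 222.]
side fin 0.68 [ 0.7429 -0.1636  0.0326] [239. 195.]
side fin 0.56 [0.5955 0.0542 0.0316] [277. 240.]
side gauge 0.81 [ 0.2961 -0.1929 -0.0005] [380. 207.]
side gauge 0.68 [ 8.642e-01 -9.190e-02 -8.000e-04] [197. 214.]
side gauge 0.57 [ 0.5478 -0.0831  0.0038] [298. 221.]
side tip 0.65 [ 0.8783 -0.0826  0.0084] [192. 214.]
side tip 0.60 [ 0.5477 -0.0988  0.0044] [298. 218.]
side tip 0.60 [ 0.2885 -0.2086  0.0032] [382. 203.]
side tiles 0.54 [0.7394 0.0418 0.003 ] [228. 242.]
side case 0.67 [6.429e-01 4.159e-01 1.000e-04] [238. 348.]
side case 0.35 [ 0.5505 -0.0829  0.0044] [297. 221.]
side stick_tra
[... 357 characters left out ...]
339. 160.]
top fin 0.69 [0.5889 0.0526 0.029 ] [273. 208.]
top gauge 0.76 [ 0.8589 -0.0899 -0.0031] [314. 129.]
top gauge 0.70 [ 0.547  -0.0871  0.0008] [318. 222.]
top gauge 0.64 [ 0.2893 -0.1937 -0.0019] [357. 304.]
top gauge 0.30 [ 0.4727 -0.2214  0.1044] [368. 239.]
top tip 0.91 [ 0.8726 -0.0857  0.0048] [313. 124.]
top tip 0.82 [ 0.5409 -0.1002  0.0016] [322. 223.]
top tip 0.82 [ 0.2843 -0.2097  0.0045] [363. 305.]
top tiles 0.78 [ 0.7381  0.0383 -0.0014] [277. 165.]
top case 0.57 [ 0.6423  0.4128 -0.0061] [160. 198.]
top stick_tray 0.61 [ 0.3963 -0.3894 -0.0046] [418. 266.]
top dice_unit 0.88 [ 0.6911 -0.3395  0.0015] [394. 175.]
top dice_unit 0.54 [ 0.7361  0.0394 -0.0034] [276. 166.]
```

View pics/f.png

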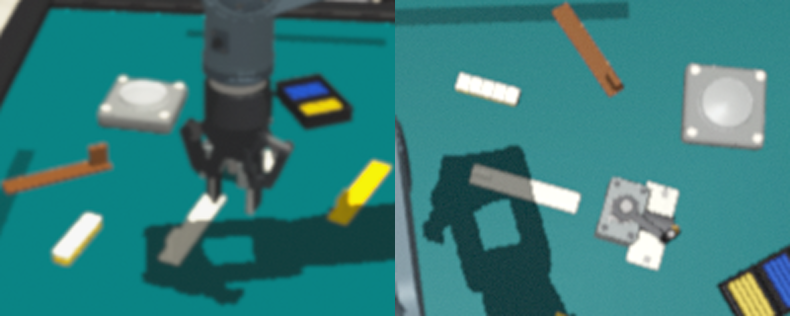

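The gauge lies flat and clear of the unit (crop right, inner end at (578,203)). The crank hasn't moved and the bystanders are where they were.

```bash
python3 -c "
from bench import order;print(order.hand_in())"
```

```text
the job is handed in; nothing more can be done
None
```

The job is done and handed in at about 28 s of the 72 s allowed; the hand-in gave no verdict.

- **Nut:** I ran it down clockwise by about one full turn until it seated, then nipped it up to about 13.6 N at the grip. That force corresponds to about 0.17 rad (9.7°) of washer drag. The crank angle since seating gave about 9.3°, and the tab in the images gave about 10°, though only to several degrees.
- **Gauge:** only after the nut was locked, I drew the gauge about 86 mm straight out by its fin. Its inner end is about 66–70 mm from the bolt's axis, against the 40 mm needed, and it lies flat.
- **Last checks:** the nut face reads about 65 mm up, so it is still seated, and the crank is where I left it to within about 4 mm. The other things on the table are within the few-millimetre measurement noise of where they started.

**What didn't go cleanly:**
- One probe move of 6 mm along x early on was careless. It loaded the crank to about 23 N sideways for a moment, before the nut was near the washer.
- The friction I measured while running the nut down was about 0.5 N instead of the stated 2 N. The force reading may therefore be low by up to 1.5 N, which would put the washer drag at up to about 0.22 rad, still inside the 0.10–0.30 rad band.
- The network missed the nut and tab in the last side picture, where the gripper hides the unit, so the final check of those two rests on the top view.

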